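# Load a tool hanger into the bench's slotted rail

## Task

Pick up the two-sided tool hanger by its wooden handle, bring its runner into the open, flared end of the slotted rail and slide it along until it presses in the sprung buffer of the end stop and the spring catch has snapped up behind it, so that it stays locked there with the buffer still pressed in when you let go. Do it gently, without forcing hanger or rail (stay under about 25 N), and leave the mallet, gouge, stone and offcut alone.

Things in the scene. Friction and masses are not known exactly. Their poses are not given: they have to be found in the camera images.
- hanger: loose steel two-sided tool hanger, 0.3 kg, standing on its hooks; alike when turned half round. Origin: centre line, underside of hooks; x = its sliding direction, y across, z up. Runner at z 23.5-32.5 mm, neck (16 x 6) to 50, crossbar 50-60 (24 in x, 62 in y), wooden handle 60-96. Legs (y 26-31 mm either side, 24 in x) go down from the crossbar to hooks reaching y 44 mm.
- runner (a point): middle of the hanger's runner, 28 mm above the hanger's origin; the runner is a steel box 44 long (x), 20 wide (y), 9 high
- grip (a point): middle of the hanger's handle, 80 mm above the hanger's origin. Handle 16 mm in x, 26 in y, 36 high: take it from above, fingers closing along the hanger's x
- rail: fixed aluminium C channel, slot upward, 300 mm long, 31 wide, on two 26 mm wide posts. Origin: on the bench under its middle; x = along it from open mouth to closed end, y across, z up. Inside 23 wide, 12 high: floor z 144 mm, lips 156-160, slot 10 wide; play of the runner 1.5 mm each side, 3 mm in height. Runner on the floor: hanger's origin at z 120.5 mm, legs astride the rail.
- mouth (a point): middle of the channel at its open end (rail x = -150, z = 150 mm); the 16 mm before it are flared, about 6 mm wider each side and below. A dark end stop is clamped on the lips; its place is not measured and differs each time: the locked hanger's centre comes to rail x = -12 to 92 mm, to be found by feel or eye (the catch drags a few N, the buffer adds up to 8 N, then a rigid block)
- buffer (a joint): how far the end stop's sprung pin (8 mm thick, facing the mouth, at crossbar height) is pressed in, m: 0 free, 0.009 fully in. 2 N to start, then 0.7 N per mm. The catch snaps up behind the crossbar when the buffer is in by about 5 mm and then holds it at 4 to 5 mm; pushing on to 9 mm is harmless, beyond is a rigid stop
- catch (a joint): how far the spring catch is pushed down, m: 0 up, 0.006 to 0.009 under the crossbar, 0.012 fully down. Two steel wedges beside the slot in front of the buffer, ramp towards the mouth, upright face towards the buffer; the crossbar's underside pushes them down as it slides over, 1.2 N plus 0.2 N per mm. Behind the crossbar it is up, give or take 3 mm
- mallet: loose carver's mallet lying on the bench, head 68 mm thick; leave alone
- gouge: loose gouge with wooden handle, 220 mm long, lying on the bench; leave alone
- stone: loose grey sharpening stone 160 x 50 x 25 mm; leave alone
- offcut: loose wooden offcut 90 x 60 x 30 mm; leave alone
Not all that is in view belongs to the job. What is meant by the hanger is not purple, and is the smaller of those in its own colour.

How it is judged:
By the outcome, as a careful person would: the job done as asked, in the order asked, and still so for the second after the job is handed in, with the robot touching nothing.
It also fails if it takes over 70 s, if anything falls off the work surface, if the arm or the gripper's body presses on something with over 40 N, if the wrist force passes 120 N, or if a joint passes its speed limit or range.

## Robot

A 6-joint arm with a two-finger parallel gripper is mounted at the origin on the work surface. World frame = base frame: x ahead of the robot, y to its left, z up, the work surface at z = 0. Lengths are in m, angles in rad, forces in N, time in s.
With the tool pointing down it reaches from about 0.275 to 1 m from the base axis. Payload 8.4 kg.
Tool frame: the origin (TCP) lies on the centre line of the jaws, within the pads' length; the fingertips stand arm.nose_length ahead of it and the grasp point (between the pads) lies 5 mm behind it (arm.nose_length is the distance from the TCP to the fingertips, in m); z points along the fingers, y is the line along which they close (so a half turn about z gives the same grasp; the last joint's range is limited). The gripper opens to 85 mm and grips with 20 to 120 N. Pads are 22 mm wide; open, the fingers measure 114 mm over their backs; the gripper's body (76 mm by 85 mm) begins 54 mm behind the grasp point. The pads swing forward as they close: fully open they stand 13 mm farther back than shut.
Start: joints at [1.213, 0.353, 1.633, -0, 1.155, -0.002], TCP at [0.218, 0.586, 0.245] pointing down, gripper open.
Joint ranges: [-2.63, 2.63], [-0.92, 2.1], [0.06, 2.66], [-1.3, 4.44], [0, 2.69], [-3.02, 3.02]. Speed limits (rad/s): [2.22, 2.22, 2.79, 3.14, 3.14, 3.14].

## Interface

Orientations are given as [roll, pitch, yaw] about the fixed x, y, z axes, in that order (R = Rz(yaw) Ry(pitch) Rx(roll)).
In Python, from workcell import arm gives the robot as it stands.
- The arm moves only by the shell command python3 -m creep 'ROWS' [FORCE]. ROWS is JSON, one flat list of numbers, 5 for each row, row after row: the shift along the tool's x, y, z in units of 50 cm (1.0 is 50 cm), then the turn about the tool's z in units of 1.5 rad (1.0 is 1.5 rad), then the opening, from -1 (shut) to 1 (fully open), so that 0 is half open. In form: [dx, dy, dz, spin, gripper, dx, dy, dz, spin, gripper, ...]. A call has 1 to 5 rows; each row shifts and turns the commanded pose from where the row before left it, along the tool's axes as they then stand; what a row does not reach is not made up. A row lasts 1/10 s, in which the tool goes at most 50 mm and 8.59 degrees, less where a joint would pass 70% of its speed; a pose out of reach is approached as far as the arm can. A call with a number of a shift or a turn outside -1 to 1 is refused whole. A call with a gripper value outside its range is refused whole. The fingers move at their own pace and stop on an object; FORCE is the grip in N (left out, the last holds). Time passes only in rows, so rows that do not move let the fingers close. It gives the time, the measured TCP pose, the force, the opening and the grip force at its end, in the units of the state.
- arm.state(): the state, without advancing time (a new reading comes with each control period).
- arm.snapshot(name): name is "side" or "top"; returns a dict with "frame" (420x560x3 uint8, red, green, blue), "K" (3x3 intrinsics, pixels), "R" (3x3) and "t" (3): a world point X has camera coordinates R X + t. Camera axes: x right, y down, z forward; pixel columns grow to the right and rows downward; lengths in m; the calibration is good to about 2 mm. A picture is of the moment at which its call begins. There is no depth.
- arm.hand_in(): hands the job in; it is judged then, once.
The state is a dict: "time_s": time; "joint_positions": joint angles; "joint_velocities": joint speeds; "joint_efforts": joint torques, N m; "tool_pos": TCP position; "orientation": TCP orientation; "contact_force": force on the tool from outside, world axes, zero at the start; "wrist_torque": the same for the moment, N m; "gripper_width": finger opening in m; "finger_force": force on a finger pad.
Only numpy, scipy, OpenCV 4.12 (cv2) and the standard library are available. Lean on these libraries where they do the work, as an engineer would, in place of code of your own. Each camera call takes 0.05 s, during which the arm holds its last target. There are 200 camera calls.

## Working session

There is one attempt and no reset: what is moved stays moved. The work goes in short steps, Python scripts to look and compute and a shell command to move; the robot and the scene stay as the last step left them, time stands still between calls to the robot, and variables do not carry over. Pictures are saved under pics/ and viewed, at most 10 in all, crops included, and the job is handed in when it is done.

```bash
ls; mkdir -p pics; python3 - <<'E'
from workcell import arm
import cv2,numpy as np,pickle
print(arm.state(),arm.nose_length)
for n in("side","top"):
    s=arm.snapshot(n);cv2.imwrite(f"pics/{n}0.png",s["frame"][:,:,::-1]);pickle.dump(s,open(f"{n}0.pkl","wb"))
    print(n,s["K"],s["R"],s["t"])
E
```

```text
pics
{'time_s': 0.0, 'joint_positions': array([ 1.21260676e+00,  3.53645440e-01,  1.63413626e+00, -1.88163026e-06,
        1.15518633e+00, -2.38577693e-03]), 'joint_velocities': array([ 3.50484987e-05,  5.57964837e-04,  3.81467450e-04, -6.40525960e-04,
        1.11351846e-03, -2.92481219e-10]), 'joint_efforts': array([-7.72493004e-04, -6.05252910e+01, -3.42072701e+01,  2.94650499e-05,
        9.17526602e-03, -4.25556976e-06]), 'tool_pos': array([0.21754821, 0.58543257, 0.24456244]), 'orientation': array([-3.14021728e+00, -1.56094508e-06,  2.78578963e+00]), 'contact_force': array([-0.37305997, -0.14714159,  1.28106248]), 'wrist_torque': array([0.02727049, 0.04031501, 0.0442694 ]), 'finger_force': 0.0, 'gripper_width': 0.08551390922968202} 0.014
side [[431.25089664   0.         282.9610937 ]
 [  0.         431.25089664 202.3130777 ]
 [  0.           0.           1.        ]] [[-0.98432441 -0.17630796 -0.00457836]
 [-0.13306497  0.75943661 -0.63682789]
 [ 0.1157548  -0.62623601 -0.7709924 ]] [0.50702464 0.21621927 1.04907409]
top [[385.1487668    0.         277.96816672]
 [  0.         385.1487668  207.63136655]
 [  0.           0.           1.        ]] [[ 0.01524567 -0.99982308 -0.01101734]
 [-0.99671403 -0.01431975 -0.07972507]
 [ 0.07955319  0.0121966  -0.996756  ]] [-0.08813963  0.52716308  1.05719721]
```

View pics/side0.png

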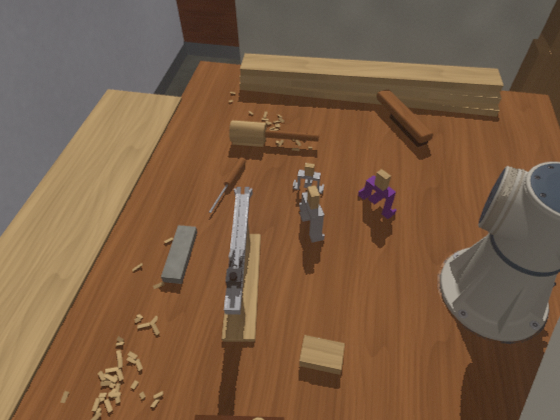

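View pics/top0.png

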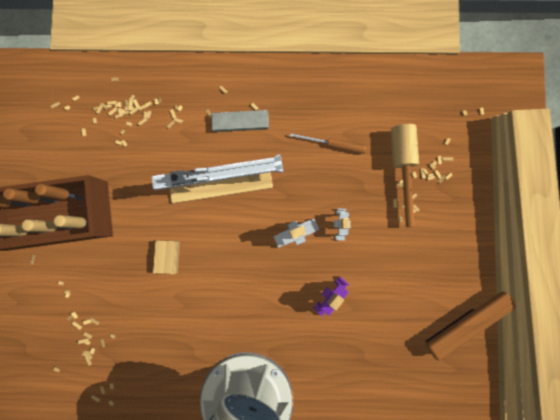

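Side view: rail from the mouth (243,190) to the end (232,305), small steel hanger at (309,178), larger steel one at (313,213). Top view: rail mouth (281,163), end (155,182), small hanger (342,223), larger one (297,232). I'll zoom in.

```bash
python3 - <<'E'
import cv2,pickle,numpy as np
s=pickle.load(open("side0.pkl","rb"))["frame"][:,:,::-1];t=pickle.load(open("top0.pkl","rb"))["frame"][:,:,::-1]
f=lambda im,x,y,w,h,k:cv2.resize(im[y:y+h,x:x+w],None,fx=k,fy=k,interpolation=cv2.INTER_CUBIC)
a=f(t,145,145,220,110,3.6);b=f(s,210,150,130,85,3);c=f(s,210,180,130,85,3)
c=f(s,215,235,130,85,3)
cv2.imwrite("pics/z.png",np.vstack([a[:340],np.hstack([b,c,np.zeros((255,12,3),np.uint8)])[:, :792]]))
E
```

```text
(no output)
```

View pics/z.png

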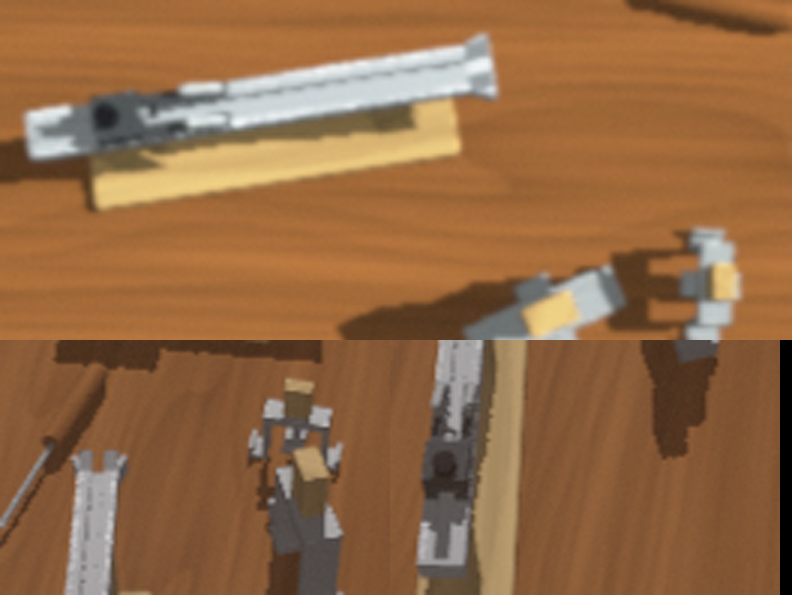

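```bash
cat > h.py <<'E'
import cv2,pickle,numpy as np
def cam(s): return s["K"],s["R"],s["t"]
def ray(s,p):
    K,R,t=cam(s);d=R.T@np.linalg.inv(K)@np.array([p[0],p[1],1.]);return -R.T@t,d
def onz(s,p,z):
    c,d=ray(s,p);return c+d*(z-c[2])/d[2]
def tri(s1,p1,s2,p2):
    A=[];b=[]
    for s,p in((s1,p1),(s2,p2)):
        c,d=ray(s,p);d/=np.linalg.norm(d);P=np.eye(3)-np.outer(d,d);A.append(P);b.append(P@c)
    x,r,_,_=np.linalg.lstsq(np.vstack(A),np.hstack(b),rcond=None);return x,np.sqrt(r)
def proj(s,X):
    K,R,t=cam(s);v=K@(R@np.asarray(X)+t);return v[:2]/v[2]
def blobs(s,lo,hi,box,amin=8):
    x,y,w,h=box;k=4
    im=cv2.resize(s["frame"][y:y+h,x:x+w],None,fx=k,fy=k,interpolation=cv2.INTER_CUBIC)
    m=cv2.inRange(cv2.cvtColor(im,cv2.COLOR_RGB2HSV),lo,hi)
    cs,_=cv2.findContours(m,cv2.RETR_EXTERNAL,cv2.CHAIN_APPROX_NONE)
    out=[(c[:,0,:]+.5)/k-.5+[x,y] for c in cs if cv2.contourArea(c)>amin*k*k]
    return [o.astype(np.float32) for o in out],m
E
python3 - <<'E'
from h import *
S=pickle.load(open("side0.pkl","rb"));T=pickle.load(open("top0.pkl","rb"))
for n,s,b in(("T",T,(325,205,30,40)),("S",S,(295,155,30,30))):
    for c in blobs(s,(15,70,130),(30,255,255),b)[0]: print(n,cv2.minAreaRect(c),onz(s,cv2.minAreaRect(c)[0],.096))
for n,s,b in(("T",T,(145,145,150,50)),("S",S,(215,180,45,135))):
    cs,m=blobs(s,(0,0,140),(180,50,255),b,20);cv2.imwrite(f"m{n}.png",m)
    for c in cs:
        r=cv2.minAreaRect(c);print(n,r);print([onz(s,p,.16).round(4) for p in cv2.boxPoints(r)])
cs,_=blobs(T,(0,0,120),(180,60,255),(325,205,30,40))
for c in cs: print("steel",cv2.minAreaRect(c))
print(T["frame"][150:180:2,262],)
E
```

```text
T ((345.95654296875, 223.06568908691406), (11.244837760925293, 7.9206061363220215), 88.26429748535156) [ 0.48484396 -0.25783504  0.096     ]
S ((309.32879638671875, 164.67897033691406), (10.188028335571289, 4.7823100090026855), 7.853313446044922) [ 0.48646965 -0.25590242  0.096     ]
T ((158.8533477783203, 181.284423828125), (13.685418128967285, 14.27615737915039), 79.91940307617188)
[array([0.5913, 0.2325, 0.16  ]), array([0.598, 0.198, 0.16 ]), array([0.5647, 0.1908, 0.16  ]), array([0.5581, 0.2252, 0.16  ])]
T ((232.43157958984375, 168.83522033691406), (17.79370880126953, 99.15404510498047), 83.1009521484375)
[array([0.6169, 0.1556, 0.16  ]), array([ 0.6497, -0.0864,  0.16  ]), array([ 0.6058, -0.0923,  0.16  ]), array([0.5731, 0.1488, 0.16  ])]
S ((231.875, 302.0), (14.25, 16.5), 90.0)
[array([0.6   , 0.2004, 0.16  ]), array([0.5672, 0.1946, 0.16  ]), array([0.5599, 0.2247, 0.16  ]), array([0.5919, 0.2304, 0.16  ])]
S ((238.80557250976562, 228.11355590820312), (14.682445526123047, 72.97632598876953), 5.9715657234191895)
[array([0.6107, 0.128 , 0.16  ]), array([ 0.645 , -0.0735,  0.16  ]), array([ 0.609 , -0.0748,  0.16  ]), array([0.5792, 0.1263, 0.16  ])]
steel ((341.375, 233.75), (12.5, 12.25), 0.0)
steel ((342.5744934082031, 213.07284545898438), (11.47813892364502, 10.881775856018066), 76.37300109863281)
[[152  99  54]
 [163 106  56]
 [172 110  58]
 [167 109  59]
 [182 136 103]
 [233 235 235]
 [201 210 213]
 [189 197 200]
 [207 216 219]
 [209 218 220]
 [216 222 224]
 [162 164 159]
 [213 179 117]
 [222 186 120]
 [219 181 116]]
```

```bash
python3 - <<'E'
from h import *
S=pickle.load(open("side0.pkl","rb"));T=pickle.load(open("top0.pkl","rb"))
print("grip top",tri(T,(345.96,223.07),S,(309.33,164.68)))
# rail lip edges: world-space band sampling in T and S; grey (low sat) width along columns/rows
def edges(s,rng,vertical,lo,hi):
    out=[]
    for q in rng:
        line=(s["frame"][lo:hi,q] if vertical else s["frame"][q,lo:hi])[None]
        hsv=cv2.cvtColor(np.ascontiguousarray(line),cv2.COLOR_RGB2HSV)[0]
        g=np.where((hsv[:,1]<60)&(hsv[:,2]>140))[0]
        if len(g)>3: out.append([(q,lo+g[0]-.5,lo+g[-1]+.5)])
    return np.array(out)[:,0]
e=edges(T,range(215,272,2),True,145,195)
A=np.array([onz(T,(q,a),.16) for q,a,b in e]);B=np.array([onz(T,(q,b),.16) for q,a,b in e])
for n,P in(("far",A),("near",B),("mid",(A+B)/2)):
    p=np.polyfit(P[:,1],P[:,0],1);print(n,p,"res",np.std(np.polyval(p,P[:,1])-P[:,0]), "x at y=-.05",np.polyval(p,-.05))
# ends
hsv=cv2.cvtColor(T["frame"],cv2.COLOR_RGB2HSV)
for v in range(154,176,2): print(v,[(int(a),int(b)) for a,b in hsv[v,270:288,1:]])
for X in([0.485,-.257,.096],): print(proj(T,X),proj(S,X))
# hanger side-to-side: two steel pieces mids at z .055
a=onz(T,(341.4,233.75),.06);b=onz(T,(342.57,213.07),.06);print(a,b)
E
```

```text
grip top (array([ 0.4858039 , -0.25816887,  0.09371846]), array([0.00123838]))
far [-0.16809486  0.63089839] res 0.0007548785570383799 x at y=-.05 0.6393031352874882
near [-0.16504862  0.59656143] res 0.0008274848159274454 x at y=-.05 0.6048138616154993
mid [-0.1665777   0.61372936] res 0.0005885621966601657 x at y=-.05 0.6220582432135877
154 [(166, 174), (168, 172), (166, 171), (164, 171), (162, 172), (161, 170), (136, 175), (100, 181), (75, 184), (74, 183), (103, 178), (150, 173), (165, 172), (171, 172), (168, 172), (169, 172), (166, 171), (169, 172)]
156 [(161, 170), (156, 170), (149, 168), (128, 167), (83, 172), (36, 178), (10, 182), (4, 182), (10, 179), (0, 168), (48, 171), (113, 172), (159, 170), (166, 171), (170, 171), (167, 170), (168, 172), (169, 171)]
158 [(19, 219), (7, 219), (2, 223), (2, 213), (4, 183), (9, 166), (13, 162), (14, 162), (14, 162), (2, 160), (39, 175), (91, 184), (147, 179), (168, 179), (165, 179), (167, 179), (169, 178), (165, 179)]
160 [(9, 224), (9, 221), (13, 219), (14, 207), (13, 181), (12, 165), (14, 167), (13, 172), (13, 178), (7, 181), (15, 185), (6
[... 967 characters left out ...]
138), (10, 151), (11, 168), (14, 185), (13, 204), (8, 211), (21, 193), (90, 173), (153, 163), (165, 159), (168, 161), (169, 160)]
172 [(102, 175), (121, 154), (128, 147), (140, 149), (145, 149), (150, 150), (144, 149), (131, 146), (116, 143), (100, 138), (73, 133), (52, 138), (82, 153), (130, 161), (160, 163), (166, 163), (166, 163), (166, 163)]
174 [(131, 211), (147, 182), (163, 167), (165, 164), (165, 164), (166, 164), (164, 166), (165, 168), (166, 166), (168, 164), (166, 166), (166, 166), (164, 168), (166, 169), (165, 168), (167, 168), (166, 167), (166, 166)]
[345.63338293 223.00063604] [309.91066315 164.46451251]
[ 0.45758835 -0.25162364  0.06      ] [ 0.51309546 -0.25464354  0.06      ]
```

```bash
R='-0.06,-0.077,0,0,0'
python3 -m creep '[-0.04,-0.05,0,0,0,-0.06,-0.077,0,0,0,-0.06,-0.077,0,0,0,-0.06,-0.077,0,0,0,-0.06,-0.077,0,0,0]' 
python3 -m creep '[-0.06,-0.077,0,-0.04,0,-0.06,-0.077,0,-0.04,0,-0.06,-0.077,0,-0.04,0,-0.06,-0.077,0,-0.04,0,-0.06,-0.077,0,-0.06,0]'
```

```text
time_s: 0.6
tool_pos: [0.2866, 0.3674, 0.245]
orientation: [-3.141, 0.0, 2.786]
contact_force: [1.5, 0.5, -0.1]
gripper_width: 0.0425
finger_force: 0.0
time_s: 1.1
tool_pos: [0.3872, 0.1459, 0.2454]
orientation: [3.141, 0.0, 3.119]
contact_force: [1.3, 0.8, 0.5]
gripper_width: 0.0425
finger_force: 0.0
```

```bash

python3 -m creep '[-0.023,-0.094,0,0,0,-0.023,-0.094,0,0,0,-0.023,-0.094,0,0,0,-0.023,-0.094,0,0,0,-0.023,-0.094,0,0,0]' 
python3 -m creep '[-0.023,-0.094,0,0,0,-0.023,-0.094,0,0,0,-0.023,-0.094,0,0,0,0,0,0,0,0,0,0,0,0,0]'
```

```text
time_s: 1.6
tool_pos: [0.4384, -0.0906, 0.2453]
orientation: [3.142, 0.0, 3.116]
contact_force: [0.3, 1.1, 0.1]
gripper_width: 0.043
finger_force: 0.0
time_s: 2.1
tool_pos: [0.4689, -0.2312, 0.2446]
orientation: [3.141, -0.001, 3.113]
contact_force: [0.0, -0.3, -0.0]
gripper_width: 0.0425
finger_force: 0.0
```

```bash

python3 -m creep '[-0.034,-0.052,0,0.007,0,0,0,0.06,0,0,0,0,0.06,0,0,0,0,0.06,0,0,0,0,0.03,0,0]' 
python3 - <<'E'
from workcell import arm
from h import *
o=[]
S=arm.snapshot("side");T=arm.snapshot("top");P=arm.state()["tool_pos"]
print(P,proj(T,P),proj(S,P))
for s,(x,y,w,h) in((S,(265,120,90,90)),(T,(300,180,90,90))): o.append(cv2.resize(s["frame"][y:y+h,x:x+w,::-1],(396,396),interpolation=cv2.INTER_CUBIC))
cv2.imwrite("pics/c1.png",np.hstack(o))
E
```

```text
time_s: 2.6
tool_pos: [0.4842, -0.2545, 0.1379]
orientation: [3.14, -0.003, 3.107]
contact_force: [0.8, 0.8, -0.5]
gripper_width: 0.0426
finger_force: 0.0
[ 0.48397659 -0.25453117  0.13809561] [347.42123987 222.72034285] [310.84598162 154.11503398]
```

View pics/c1.png

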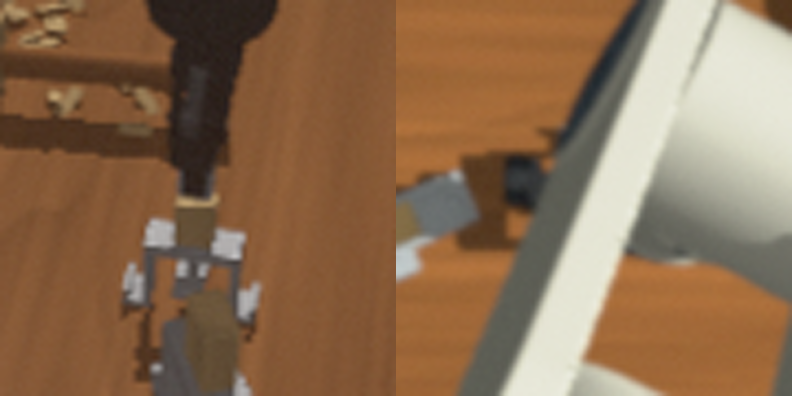

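Side crop: the fingers are centred over the small hanger's handle (crop 195 against 198); in the top view the arm hides it. I'll descend and grip.

```bash

python3 -m creep '[0,-0.005,0.04,0,0,0,0,0.04,0,0,0,0,0.026,0,0,0,0,0,0,0,0,0,0,0,0]' 60
python3 -m creep '[0,0,0,0,-0.4,0,0,0,0,-0.8,0,0,0,0,-1,0,0,0,0,-1,0,0,0,0,-1]' 60
```

```text
time_s: 3.2
tool_pos: [0.486, -0.2591, 0.088]
orientation: [-3.141, 0.0, 3.106]
contact_force: [0.9, 0.8, -0.4]
gripper_width: 0.0427
finger_force: 0.0
time_s: 3.7
tool_pos: [0.4862, -0.2593, 0.0883]
orientation: [-3.141, 0.001, 3.105]
contact_force: [-0.1, 1.6, 6.6]
gripper_width: 0.0145
finger_force: 58.9
```

```bash

python3 -m creep '[0,0,0,0,0,0,0,0,0,0,0,0,0.008,0,0,0,0,0.006,0,0,0,0,0,0,0]' 60
python3 -m creep '[0,0,0,0,-0.6,0,0,0,0,-1,0,0,0,0,-1,0,0,0,0,-1,0,0,0,0,-1]' 60
python3 -m creep '[0,0,-0.02,0,-1,0,0,-0.03,0,-1,0,0,-0.04,0,-1,0,0,0,0,-1,0,0,0,0,-1]' 60
```

```text
time_s: 4.2
tool_pos: [0.4852, -0.2591, 0.0796]
orientation: [3.141, -0.001, 3.105]
contact_force: [-0.9, 0.2, -0.3]
gripper_width: 0.0427
finger_force: 0.0
time_s: 4.7
tool_pos: [0.4856, -0.2593, 0.0803]
orientation: [-3.141, 0.0, 3.105]
contact_force: [0.1, -0.2, -0.8]
gripper_width: 0.0154
finger_force: 58.6
time_s: 5.2
tool_pos: [0.4857, -0.2593, 0.1255]
orientation: [-3.141, 0.001, 3.105]
contact_force: [0.4, 0.5, -3.0]
gripper_width: 0.0152
finger_force: 59.1
```

```bash

python3 -m creep '[0,0,-0.05,0,-1,-0.01,0,-0.06,0,-1,-0.05,0,-0.042,0,-1,-0.07,0,0,0,-1,-0.07,0,0,0,-1]' 60
python3 -m creep '[-0.07,0,0,-0.02,-1,-0.03,0,0,-0.04,-1,0,0,0,-0.04,-1,0,0,0,-0.035,-1,0,0,0,0,-1]' 60
```

```text
time_s: 5.7
tool_pos: [0.5863, -0.2629, 0.2011]
orientation: [-3.142, 0.0, 3.105]
contact_force: [0.5, -0.3, -4.1]
gripper_width: 0.0147
finger_force: 59.4
time_s: 6.2
tool_pos: [0.6349, -0.2639, 0.1994]
orientation: [3.14, -0.002, -2.975]
contact_force: [-0.3, -0.0, -3.3]
gripper_width: 0.0151
finger_force: 59.4
```

```bash

python3 -m creep '[-0.016,0.06,0,0,-1,-0.016,0.08,0,0,-1,-0.014,0.07,0,0,-1,0,0.034,0,0,-1,0,0,0,0,-1]' 60
python3 -m creep '[0,0,0,0,-1,0,0,0,0,-1]' 60
python3 - <<'E'
from workcell import arm
from h import *
S=arm.snapshot("side");T=arm.snapshot("top");st=arm.state();P=st["tool_pos"]
pickle.dump((S,T,st),open("c2.pkl","wb"))
print(P,st["orientation"],proj(T,P),proj(S,P))
o=[]
for s,(x,y,w,h) in((S,(210,120,120,120)),(T,(220,120,120,120))): o.append(cv2.resize(s["frame"][y:y+h,x:x+w,::-1],(400,400),interpolation=cv2.INTER_CUBIC))
cv2.imwrite("pics/c2.png",np.hstack(o))
E
```

```text
time_s: 6.7
tool_pos: [0.6373, -0.1379, 0.2006]
orientation: [3.141, -0.001, -2.974]
contact_force: [0.2, -0.7, -3.6]
gripper_width: 0.0148
finger_force: 59.7
time_s: 6.9
tool_pos: [0.638, -0.1413, 0.2011]
orientation: [-3.141, -0.0, -2.977]
contact_force: [-0.2, -0.1, -2.9]
gripper_width: 0.0153
finger_force: 59.7
[ 0.63800463 -0.14135589  0.20117698] [-3.14132755e+00 -2.24246804e-06 -2.97685172e+00] [303.78140179 155.42804111] [243.36999764 159.79689361]
```

View pics/c2.png

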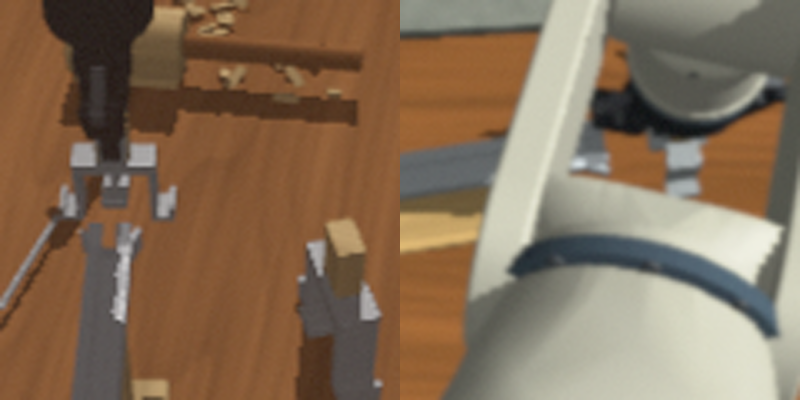

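Side crop: the hanger is held level just before the mouth, runner front end at full-image (244.4,178.5), flare wings at columns about 235 and 252, row about 189. The top view is blocked by the arm. Next I compare these with projections.

```bash
python3 - <<'E'
from h import *
S,T,st=pickle.load(open("c2.pkl","rb"));P=st["tool_pos"]
u=np.array([-.1657,.9862,0]);n=np.array([.9862,.1657,0]) # along, across(to +x)
H=P-[0,0,.08]
q=lambda X:proj(S,X).round(1)
print("runner front T/B L/R",[q(H+22*.001*u+s*.01*n+[0,0,z]) for s in(-1,1) for z in(.0235,.0325)])
print("crossbar front top L/R",[q(H+.012*u+s*.031*n+[0,0,.060]) for s in(-1,1)])
print("hook outer tips",[q(H+.012*u+s*.044*n+[0,0,0]) for s in(-1,1)])
O=np.array([.6228+.168*.0177,-.0677,0])
for d in(-.016,0,.05,.1): print(d,[q(O+d*u+s*.0155*n+[0,0,.16]) for s in(-1,1)])
x,y,w,h=215,165,50,35;o=cv2.resize(S["frame"][y:y+h,x:x+w,::-1],None,fx=16,fy=16,interpolation=cv2.INTER_CUBIC);cv2.imwrite("pics/c3.png",o)
E
```

```text
runner front T/B L/R [array([248.4, 182. ]), array([248.2, 179.6]), array([240.5, 182. ]), array([240.2, 179.5])]
crossbar front top L/R [array([256.2, 169.1]), array([231.1, 169. ])]
hook outer tips [array([262.5, 185.3]), array([228.3, 185.2])]
-0.016 [array([249.3, 188.9]), array([236.6, 188.9])]
0 [array([248.9, 193.9]), array([236. , 193.8])]
0.05 [array([247.6, 210.1]), array([234.3, 210.1])]
0.1 [array([246.2, 227.4]), array([232.5, 227.3])]
```

View pics/c3.png

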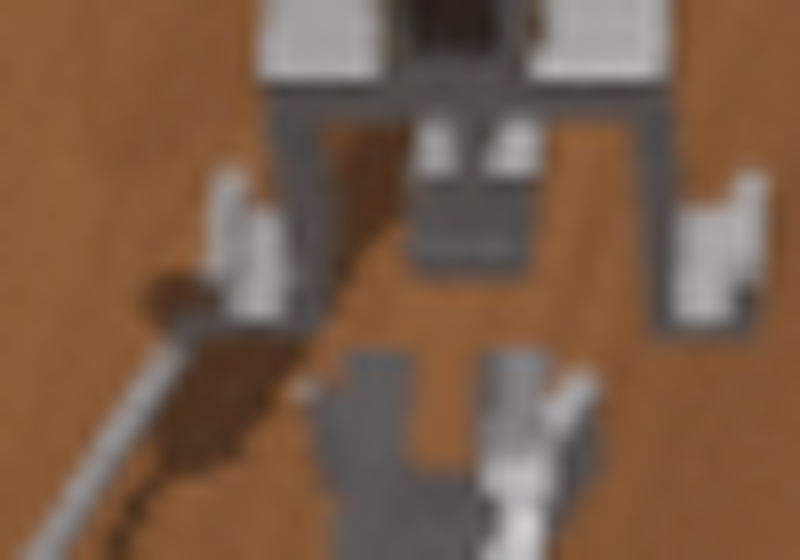

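```bash

python3 -m creep '[0,0.03,-0.002,0,-1,0,0.03,0,0,-1,0,0.02,0,0,-1,0,0.02,0,0,-1,0,0.01,0,0,-1]' 60
python3 -m creep '[0,0.01,0,0,-1,0,0.01,0,0,-1,0,0.01,0,0,-1,0,0.01,0,0,-1,0,0,0,0,-1]' 60
```

```text
time_s: 7.5
tool_pos: [0.6287, -0.0845, 0.2024]
orientation: [3.141, 0.0, -2.974]
contact_force: [-0.5, 0.2, -2.9]
gripper_width: 0.015
finger_force: 59.6
time_s: 8.0
tool_pos: [0.6255, -0.0657, 0.2023]
orientation: [3.141, -0.0, -2.975]
contact_force: [0.1, 0.0, -3.3]
gripper_width: 0.0153
finger_force: 59.6
```

```bash

python3 -m creep '[0,0.016,0,0,-1,0,0.016,0,0,-1,0,0.016,0,0,-1,0,0.016,0,0,-1,0,0,0,0,-1]' 60
python3 -m creep '[0,0.02,0,0,-1,0,0.02,0,0,-1,0,0.02,0,0,-1,0,0.02,0,0,-1,0,0.0,0,0,-1]' 60
```

```text
time_s: 8.5
tool_pos: [0.6201, -0.0334, 0.2023]
orientation: [3.141, -0.0, -2.974]
contact_force: [-0.2, 0.2, -3.2]
gripper_width: 0.0155
finger_force: 59.7
time_s: 9.0
tool_pos: [0.6134, 0.0063, 0.2023]
orientation: [3.141, -0.0, -2.974]
contact_force: [-0.9, -1.0, -3.0]
gripper_width: 0.0146
finger_force: 59.7
```

```bash

python3 -m creep '[0,0.016,0,0,-1,0,0.016,0,0,-1,0,0.016,0,0,-1,0,0.01,0,0,-1,0,0,0,0,-1]' 60
python3 -m creep '[0,0.01,0,0,-1,0,0.01,0,0,-1,0,0.01,0,0,-1,0,0.01,0,0,-1,0,0.0,0,0,-1]' 60
python3 -m creep '[0,0.01,0,0,-1,0,0.01,0,0,-1,0,0.01,0,0,-1,0,0,0,0,-1]' 60
```

```text
time_s: 9.5
tool_pos: [0.6088, 0.0342, 0.2023]
orientation: [3.141, -0.0, -2.975]
contact_force: [0.4, -0.2, -4.6]
gripper_width: 0.0151
finger_force: 59.5
time_s: 10.0
tool_pos: [0.6055, 0.0538, 0.2023]
orientation: [3.141, -0.0, -2.975]
contact_force: [-0.2, 0.1, -2.7]
gripper_width: 0.0151
finger_force: 59.5
time_s: 10.4
tool_pos: [0.603, 0.0687, 0.2023]
orientation: [3.141, -0.0, -2.975]
contact_force: [-0.3, -0.3, -3.4]
gripper_width: 0.0152
finger_force: 59.5
```

```bash

python3 -m creep '[0,0.008,0,0,-1,0,0.008,0,0,-1,0,0,0,0,-1]' 60
python3 -m creep '[0,0.008,0,0,-1,0,0.008,0,0,-1,0,0,0,0,-1]' 60
python3 -m creep '[0,0.008,0,0,-1,0,0.008,0,0,-1,0,0,0,0,-1]' 60
```

```text
time_s: 10.7
tool_pos: [0.6017, 0.0763, 0.2023]
orientation: [3.141, 0.0, -2.975]
contact_force: [0.1, -0.1, -3.9]
gripper_width: 0.0155
finger_force: 59.5
time_s: 11.0
tool_pos: [0.6004, 0.0842, 0.2023]
orientation: [3.141, 0.0, -2.975]
contact_force: [0.2, -0.2, -3.3]
gripper_width: 0.0148
finger_force: 59.5
time_s: 11.3
tool_pos: [0.5991, 0.0921, 0.2024]
orientation: [3.141, 0.0, -2.975]
contact_force: [-1.0, -1.0, -2.6]
gripper_width: 0.0147
finger_force: 59.8
```

```bash

python3 - <<'E'
from workcell import arm
from h import *
S=arm.snapshot("side");T=arm.snapshot("top")
o=[]
for s,(x,y,w,h) in((S,(195,215,100,100)),(T,(145,120,100,100))): o.append(cv2.resize(s["frame"][y:y+h,x:x+w,::-1],(400,400),interpolation=cv2.INTER_CUBIC))
cv2.imwrite("pics/c4.png",np.hstack(o))
E
```

```text
(no output)
```

View pics/c4.png

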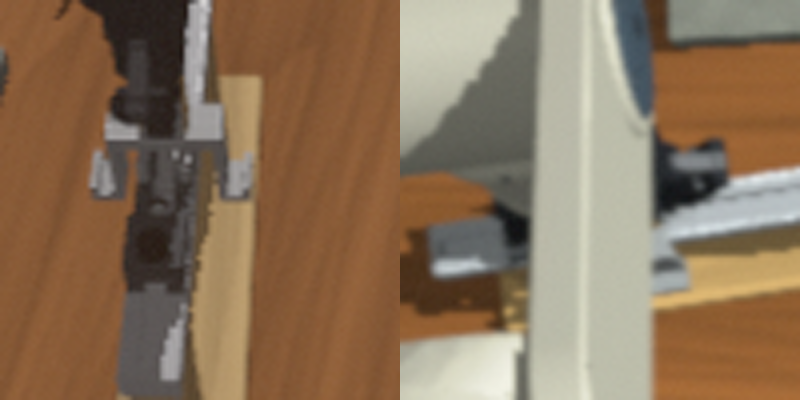

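Side crop: legs straddle the rail, crossbar front edge at row 145, catch wedges at about rows 160–195, buffer pin around 200, dark block at 225–290. I continue by feel.

```bash

for i in 1 2 3; do :; done
python3 -m creep '[0,0.006,0,0,-1,0,0.006,0,0,-1,0,0,0,0,-1]' 60
python3 -m creep '[0,0.006,0,0,-1,0,0.006,0,0,-1,0,0,0,0,-1]' 60
python3 -m creep '[0,0.006,0,0,-1,0,0.006,0,0,-1,0,0,0,0,-1]' 60
```

```text
time_s: 11.7
tool_pos: [0.5982, 0.0978, 0.2024]
orientation: [3.141, 0.0, -2.975]
contact_force: [-0.5, -0.4, -2.4]
gripper_width: 0.0146
finger_force: 60.0
time_s: 12.0
tool_pos: [0.5972, 0.1039, 0.2024]
orientation: [3.141, 0.0, -2.975]
contact_force: [0.4, -0.4, -1.2]
gripper_width: 0.015
finger_force: 59.9
time_s: 12.3
tool_pos: [0.5961, 0.1101, 0.2023]
orientation: [3.141, 0.0, -2.975]
contact_force: [-0.2, -0.1, -1.6]
gripper_width: 0.015
finger_force: 59.9
```

```bash

python3 -m creep '[0,0.006,0,0,-1,0,0,0,0,-1]' 60
python3 -m creep '[0,0.006,0,0,-1,0,0,0,0,-1]' 60
python3 -m creep '[0,0.004,0,0,-1,0,0,0,0,-1]' 60
python3 -m creep '[0,0.004,0,0,-1,0,0,0,0,-1]' 60
```

```text
time_s: 12.5
tool_pos: [0.5956, 0.1128, 0.2023]
orientation: [3.141, 0.0, -2.975]
contact_force: [-0.0, 1.2, -0.9]
gripper_width: 0.0147
finger_force: 59.9
time_s: 12.7
tool_pos: [0.5951, 0.1157, 0.2023]
orientation: [3.141, -0.0, -2.975]
contact_force: [0.1, 0.9, -1.7]
gripper_width: 0.015
finger_force: 60.0
time_s: 12.9
tool_pos: [0.5948, 0.1174, 0.2023]
orientation: [3.141, 0.0, -2.975]
contact_force: [-0.0, 0.8, -1.4]
gripper_width: 0.0149
finger_force: 60.1
time_s: 13.1
tool_pos: [0.5945, 0.1194, 0.2023]
orientation: [3.141, -0.0, -2.975]
contact_force: [0.1, 0.7, -0.7]
gripper_width: 0.015
finger_force: 60.1
```

```bash

python3 -m creep '[0,0.004,0,0,-1,0,0,0,0,-1]' 60
python3 -m creep '[0,0.004,0,0,-1,0,0,0,0,-1]' 60
python3 -m creep '[0,0.004,0,0,-1,0,0,0,0,-1]' 60
python3 -m creep '[0,0.004,0,0,-1,0,0,0,0,-1]' 60
```

```text
time_s: 13.3
tool_pos: [0.5941, 0.1214, 0.2023]
orientation: [3.141, -0.0, -2.975]
contact_force: [-0.1, 1.0, -1.7]
gripper_width: 0.0153
finger_force: 60.1
time_s: 13.5
tool_pos: [0.5938, 0.1234, 0.2023]
orientation: [3.141, -0.0, -2.975]
contact_force: [0.7, -0.5, -0.4]
gripper_width: 0.0153
finger_force: 60.1
time_s: 13.7
tool_pos: [0.5935, 0.1254, 0.2023]
orientation: [3.141, -0.0, -2.975]
contact_force: [0.2, 0.3, -0.4]
gripper_width: 0.0148
finger_force: 60.1
time_s: 13.9
tool_pos: [0.5932, 0.1269, 0.2023]
orientation: [-3.141, 0.0, -2.975]
contact_force: [1.7, -2.6, -0.5]
gripper_width: 0.0149
finger_force: 60.1
```

```bash

python3 -m creep '[0,0.004,0,0,-1,0,0,0,0,-1]' 60
python3 -m creep '[0,0.004,0,0,-1,0,0,0,0,-1]' 60
python3 -m creep '[0,0.002,0,0,-1,0,0,0,0,-1]' 60
```

```text
time_s: 14.1
tool_pos: [0.5929, 0.1289, 0.2023]
orientation: [-3.141, -0.0, -2.975]
contact_force: [1.2, -5.2, -1.1]
gripper_width: 0.015
finger_force: 60.1
time_s: 14.3
tool_pos: [0.5925, 0.1307, 0.2022]
orientation: [-3.141, -0.0, -2.975]
contact_force: [1.4, -5.6, -1.1]
gripper_width: 0.0151
finger_force: 59.9
time_s: 14.5
tool_pos: [0.5924, 0.1316, 0.2023]
orientation: [-3.141, -0.0, -2.975]
contact_force: [1.5, -6.0, -1.8]
gripper_width: 0.0151
finger_force: 59.9
```

```bash

python3 -m creep '[0,0.002,0,0,-1,0,0,0,0,-1]' 60
python3 -m creep '[0,0.002,0,0,-1,0,0,0,0,-1]' 60
python3 -m creep '[0,0.001,0,0,-1,0,0,0,0,-1]' 60
```

```text
time_s: 14.7
tool_pos: [0.5923, 0.1325, 0.2022]
orientation: [-3.141, -0.0, -2.975]
contact_force: [1.3, -6.9, -0.9]
gripper_width: 0.0153
finger_force: 59.8
time_s: 14.9
tool_pos: [0.5921, 0.1333, 0.2022]
orientation: [-3.14, -0.0, -2.975]
contact_force: [1.3, -7.6, -1.0]
gripper_width: 0.0152
finger_force: 59.9
time_s: 15.1
tool_pos: [0.5921, 0.1337, 0.2023]
orientation: [-3.14, -0.0, -2.975]
contact_force: [1.7, -6.6, -1.4]
gripper_width: 0.0151
finger_force: 59.9
```

```bash

python3 -m creep '[0,0.0015,0,0,-1,0,0,0,0,-1]' 60
python3 -m creep '[0,0.0015,0,0,-1,0,0,0,0,-1,0,0,0,0,-1]' 60
python3 -m creep '[0,-0.003,0,0,-1,0,0,0,0,-1]' 60
python3 -m creep '[0,-0.003,0,0,-1,0,0,0,0,-1]' 60
```

```text
time_s: 15.3
tool_pos: [0.592, 0.1343, 0.2023]
orientation: [-3.14, -0.0, -2.975]
contact_force: [1.1, -7.8, -1.5]
gripper_width: 0.015
finger_force: 60.0
time_s: 15.6
tool_pos: [0.5919, 0.1346, 0.2023]
orientation: [-3.139, -0.0, -2.975]
contact_force: [1.8, -10.2, -1.1]
gripper_width: 0.0149
finger_force: 60.2
time_s: 15.8
tool_pos: [0.5921, 0.1335, 0.2023]
orientation: [-3.14, -0.0, -2.975]
contact_force: [1.4, -7.4, -0.6]
gripper_width: 0.0153
finger_force: 60.1
time_s: 16.0
tool_pos: [0.5923, 0.1322, 0.2022]
orientation: [-3.14, -0.0, -2.975]
contact_force: [1.8, -7.4, -2.0]
gripper_width: 0.015
finger_force: 60.1
```

```bash

python3 -m creep '[0,-0.003,0,0,-1,0,0,0,0,-1]' 60
python3 -m creep '[0,-0.003,0,0,-1,0,0,0,0,-1]' 60
python3 -m creep '[0,-0.002,0,0,-1,0,0,0,0,-1]' 60
```

```text
time_s: 16.2
tool_pos: [0.5925, 0.1309, 0.2023]
orientation: [-3.141, -0.0, -2.975]
contact_force: [0.7, -6.2, -1.1]
gripper_width: 0.0153
finger_force: 60.1
time_s: 16.4
tool_pos: [0.5926, 0.1302, 0.2022]
orientation: [3.141, -0.0, -2.976]
contact_force: [1.4, -1.9, -1.5]
gripper_width: 0.0152
finger_force: 60.1
time_s: 16.6
tool_pos: [0.5927, 0.13, 0.2022]
orientation: [3.14, -0.0, -2.976]
contact_force: [-1.1, 3.8, -2.0]
gripper_width: 0.0152
finger_force: 60.0
```

```bash

python3 -m creep '[0,0.001,0.0015,0,-1,0,0,0.0015,0,-1,0,0,0,0,-1]' 20
python3 -m creep '[0,0,0,0,-0.8,0,0,0,0,-0.6,0,0,0,0,-0.5,0,0,0,0,-0.5,0,0,0,0,-0.5]'
python3 -m creep '[0,0,-0.01,0,-0.5,0,0,-0.02,0,-0.5,0,0,-0.03,0,-0.5,0,0,-0.04,0,-0.5,0,0,-0.06,0,-0.5]'
python3 -m creep '[-0.04,-0.05,0,0,-0.5,-0.06,-0.07,0,0,-0.5,-0.06,-0.07,0,0,-0.5,-0.06,-0.07,0,0,-0.5,0,0,0,0,-0.5]'
python3 - <<'E'
from workcell import arm
from h import *
S=arm.snapshot("side");T=arm.snapshot("top")
o=[]
for s,(x,y,w,h) in((S,(195,215,100,100)),(T,(145,120,100,100))): o.append(cv2.resize(s["frame"][y:y+h,x:x+w,::-1],(400,400),interpolation=cv2.INTER_CUBIC))
cv2.imwrite("pics/c5.png",np.hstack(o))
E
```

```text
time_s: 16.9
tool_pos: [0.5927, 0.13, 0.2009]
orientation: [3.141, 0.0, -2.975]
contact_force: [-1.7, 4.8, -0.3]
gripper_width: 0.0149
finger_force: 60.4
time_s: 17.4
tool_pos: [0.5929, 0.1292, 0.2008]
orientation: [-3.141, 0.0, -2.975]
contact_force: [-0.2, 0.1, 0.6]
gripper_width: 0.0216
finger_force: 0.0
time_s: 17.9
tool_pos: [0.5922, 0.1294, 0.2817]
orientation: [-3.142, -0.001, -2.975]
contact_force: [0.7, 1.1, 0.2]
gripper_width: 0.0213
finger_force: 0.0
time_s: 18.4
tool_pos: [0.7263, 0.0155, 0.2817]
orientation: [-3.14, 0.003, -2.978]
contact_force: [-0.4, -0.3, -0.7]
gripper_width: 0.0213
finger_force: 0.0
```

View pics/c5.png

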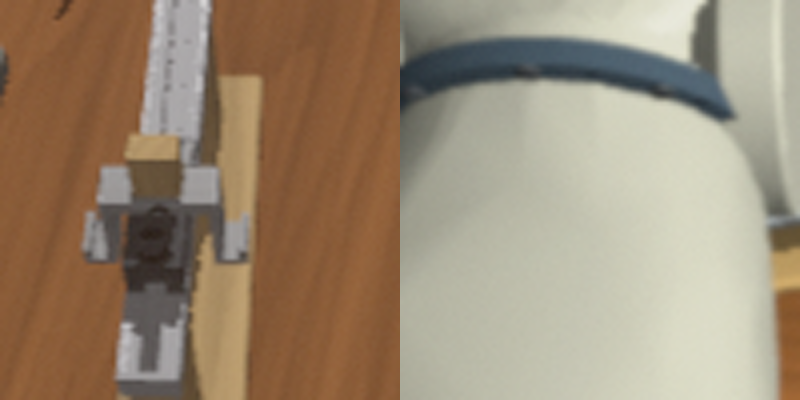

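Side crop: the hanger stands level astride the rail, free of the gripper, with its crossbar front edge (row 205) right up against the dark end stop. I'll check numerically that it stayed put, then hand in.

```bash
python3 - <<'E'
from workcell import arm
from h import *
S=arm.snapshot("side")
u=np.array([-.1657,.9862,0])
for c in blobs(S,(15,60,120),(30,255,255),(222,245,22,12))[0]:
    m=cv2.minAreaRect(c);w=onz(S,m[0],.2165);print(m,w,(w-[.5927,.130,.2165])@u)
print(proj(S,[.5927,.13,.2165]))
E
```

```text
((232.375, 251.125), (13.999998092651367, 6.999999046325684), -0.0) [0.59429811 0.13051491 0.2165    ] 0.0002429935536916881
[233.20836652 251.02879148]
```

```bash
python3 -c "
from workcell import arm
print(arm.hand_in())"
```

```text
the job is handed in; nothing more can be done
None
```

The hanger is locked in the rail against the pressed buffer: when I pulled back gently the catch held it, and it stayed in place after release; I handed it in after about 18 s with readings up to about 11 N, and no verdict came back.

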